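# Count in the notched plate and show its label to the code reader

### The arm

A 7-joint arm with a two-finger parallel gripper is mounted at the origin on a cart in front of the work surface, level with it; the furniture and walls round the work are solid. World frame = base frame: x ahead of the robot, y to its left, z up, the work surface at z = 0. Lengths are in m, angles in degrees, forces in N, time in s.
With the tool pointing down it reaches from about 0.425 to 0.8 m from the base axis. Payload 8.3 kg.
Tool frame: the origin (TCP) lies at the very end of the fingers, on their centre line; the grasp point (between the pads) lies 19 mm behind it (bot.pinch_z is the distance from the TCP to the grasp point, in m); z points along the fingers, y is the line along which they close (so a half turn about z gives the same grasp; the last joint's range is limited). The gripper opens to 85 mm and grips with 20 to 120 N. Pads are 22 mm wide; open, the fingers measure 114 mm over their backs; the gripper's body (76 mm by 85 mm) begins 54 mm behind the grasp point. The pads swing forward as they close: fully open they stand 13 mm farther back than shut.
Start: joints at [68.875, 21.967, 0.94, 78.501, -0.361, 79.538, -2.664], TCP at [0.188, -0.596, 0.231] pointing down, gripper open.
Joint ranges: [-169.22, 169.22], [-14.56, 117.87], [-87.37, 89.26], [10.42, 133.3], [-82.24, 262.24], [0.94, 117.77], [-172.7, 172.7]. Speed limits (degrees/s): [136.94, 136.94, 172.46, 172.46, 180, 180, 180].

### API

Orientations are given as a 3x3 rotation matrix whose columns are the frame's x, y, z axes.
In Python, from bench import bot gives the robot as it stands.
- The arm moves only by the tool move_arm, never from a script. Its argument "commands" is a list of rows, each a list of 7 numbers: the shift along the world's x, y, z in mm, then the turn, a rotation vector about the world's x, y, z in degrees, then the opening in per cent of the stroke, from 0 (shut) to 100 (fully open). A call has 1 to 5 rows; each row is the pose to reach, as a shift and turn from the pose commanded when the call began; what a row does not reach only later rows make up. A row lasts 1/8 s, in which the tool goes at most 62.5 mm and 10.7 degrees, less where a joint would pass 70% of its speed; a pose out of reach is approached as far as the arm can. A call with a gripper value outside its range is refused whole. The fingers move at their own pace and stop on an object; "squeeze" is the grip in N (left out, the last holds). Time passes only in rows, so rows that repeat a pose let the fingers close. It gives the time, the measured TCP pose, the force, the opening and the grip force at its end, in the units of the state.
- bot.sense(): the state, without advancing time (a new reading comes with each control period).
- bot.read_camera(name): name is "scene" or "top"; returns a dict with "img" (384x512x3 uint8, blue, green, red), "range_z" (384x512 float32, m along the optical axis (not along the pixel's ray), 0 where there is no reading), "vfov" (degrees; the focal length in pixels is half the picture's height over the tangent of half this angle, whatever the lens; pixels are square), "cx", "cy" (the principal point, pixels), "position" and "orientation" of the camera in the world. Camera axes: x right, y down, z forward; pixel columns grow to the right and rows downward; lengths in m; the calibration is good to about 2 mm. A picture is of the moment at which its call begins.
- bot.job_done(): hands the job in; it is judged then, once.
The state is a dict: "t": time; "joint_pos": joint angles; "dq": joint speeds; "tau": joint torques, N m; "ee_pos": TCP position; "tcp_rot": TCP orientation; "wrist_force": force on the tool from outside, world axes, zero at the start; "torque": the same for the moment, N m; "width": finger opening in m; "gripper_force": force on a finger pad.
Only numpy, scipy, OpenCV 4.12 (cv2) and the standard library are available. Lean on these libraries where they do the work, as an engineer would, in place of code of your own. Each camera call takes 0.05 s, during which the arm holds its last target. There are 200 camera calls.

### The job

Count in the next plate: swing the tally counter's sprung lever fully to its stop and let it spring back. Then take the plate with the notched corner out of the rack by its clear end and hold it in front of the code reader, about 9 cm from its window, with the label facing up and squarely into the window. Finish while still holding it there, still and touching nothing but the fingers; leave the other plate and the loose things on the bench where they are.

Things in the scene. Friction and masses are not known exactly. Their poses are not given: they have to be found in the camera images.
- rack: fixed aluminium rack, 104 x 94 x 26 mm, at any yaw; origin under its centre; z up. Two slots along its x axis, at y = +30 and -30 mm, each holding a plate upright on its long edge, underside 8 mm above the bench. The rails stand to 26 mm above the bench; 37 mm of a plate shows above them
- plate: the glass plate to show, 100 (x) x 8 (y) x 55 (z) mm, 80 to 130 g, in either slot, notch at the top. Origin: centre of its lower edge; z up as it stands, x to the frosted end. x from 20 to 50 mm is frosted white, the rest clear; a 12 x 12 mm notch is cut from its upper corner. The label is on the +y face only; y is its outward normal. Facing the label, notch up, the notch is at the left
- plate_label (a point): centre of the label (white paper with black bars, 22 x 28 mm, on the frosted end), at x = 34, y = 4, z = 26 mm in the plate's frame
- blank: the other plate, same size and also frosted at one end, but with all corners whole and no label; loose; same frame; leave it standing in its slot
- counter: fixed tally counter on the bench, a grey box 80 x 90 x 44 mm; origin under its centre, z up, its number window looks along its own -x, roughly to the robot. Its steel lever turns on top about a vertical axis through its centre. Fixed water baths (bodies about 0.2 m high, taller boxes farther back) stand behind it from about x = 0.57 m on, y above -0.1 m
- advance_lever (a joint): angle of the counter's lever (rad): 0 at rest, grows counter-clockwise from above, stop at 1.0; sprung back, about 0.5 N at the pin at rest, 2.3 N at the stop. At angle q the pin lies in direction (counter yaw + pi - 0.5 + q) from the hinge: it sweeps across the counter's window side from the robot's left to its right
- lever_hinge (a point): point on the lever's axis at the lever's mid height, 50 mm above the bench
- lever_pin (a point): centre of the top of the lever's upright black pin, 10 mm diameter, 55 mm from the axis; top 88 mm above the bench, it stands 35 mm free above the flat lever (lever's top 53 mm above the bench)
- reader: fixed code reader: dark base plate 120 x 120 x 22 mm, a post 330 mm high near its back and the reader head on an arm in front of it; origin under the base's centre, z up, it looks along its own -x
- reader_head: the reader's grey head, 46 x 62 x 50 mm; origin at the middle of its window, 292 mm above the bench, which looks along the head's own -x, towards the robot's side and 45 degrees down; y level; the head lies behind the window (+x). Square to it, the label faces away from the robot and 45 degrees up, the plate's +y along the head's +x
- reader_spot (a point): where the label's centre should be held: 90 mm straight out from the window along its line of sight
- timer: bystander: white bench timer 74 x 71 x 18 mm, lying; origin under its centre
- dropper_bottle: bystander: brown dropper bottle, 34 mm diameter, 102 mm high; origin under its centre
- stopper_a: bystander: black rubber stopper, 29 mm diameter, 22 mm high
- stopper_b: bystander: black rubber stopper, 29 mm diameter, 25 mm high
- marker_pen: bystander: green and white marker pen, 135 mm long, lying
- mug: bystander: mug, 92 mm high
There are look-alikes about, which are no part of the job. What is shaped like the rack but blue is not meant.

How it is judged:
By the outcome, as a careful person would: the job done as asked, in the order asked, and still so for the second after the job is handed in, while the arm keeps its last pose, push and grip.
It also fails if it takes over 51 s, if anything falls off the work surface, if the arm or the gripper's body presses on something with over 40 N, if the wrist force passes 120 N, or if a joint passes its speed limit or range.

## Working session

There is one attempt and no reset: what is moved stays moved. The work goes in short steps, Python scripts to look and compute and a tool call to move; the robot and the scene stay as the last step left them, time stands still between calls to the robot, and variables do not carry over. Pictures are saved under pics/ and viewed, at most 10 in all, crops included, and the job is handed in when it is done.

Besides the shell and the picture viewer there is one more tool, called as name(argument=value, ...), one argument or row to a line, values as JSON. move_arm: Moves the arm, as the interface text tells. Its arguments: {"type":"object","properties":{"commands":{"type":"array"},"squeeze":{"type":"number"}},"required":["commands"]}

```bash
mkdir -p pics
cat > h.py <<'E'
import numpy as np, cv2
from bench import bot
def cam(n):
    c=bot.read_camera(n); np.savez('%s.npz'%n,**{k:np.asarray(v) for k,v in c.items()}); return c
def load(n): return dict(np.load('%s.npz'%n))
def pts(c):
    f=192/np.tan(np.radians(float(c['vfov'])/2)); z=c['range_z']; v,u=np.mgrid[:384,:512]
    p=np.stack([(u-c['cx'])/f*z,(v-c['cy'])/f*z,z],-1)
    P=p@np.asarray(c['orientation']).T+c['position']; P[z==0]=np.nan; return P
E
python3 - <<'E'
from h import *
for n in ('scene','top'):
    c=cam(n); cv2.imwrite('pics/%s0.png'%n,cv2.resize(c['img'],(800,600),interpolation=cv2.INTER_CUBIC))
    print(n,c['vfov'],c['position'],np.round(c['orientation'],3).tolist())
s=bot.sense();print(s['t'],s['ee_pos'],s['tcp_rot'],s['width'])
E
```

```text
scene 49.8286445926763 [-0.59382431 -0.79431626  0.97726389] [[0.489, -0.449, 0.748], [-0.872, -0.249, 0.421], [-0.003, -0.858, -0.513]]
top 52.40736105434313 [ 0.22070618 -0.12292134  1.7762909 ] [[-0.082, -0.97, 0.227], [-0.997, 0.08, -0.017], [-0.002, -0.227, -0.974]]
0.1 [ 0.18807951 -0.59555923  0.23038694] [[ 9.53581329e-01  3.01135133e-01 -5.30055243e-04]
 [ 3.01135600e-01 -9.53579851e-01  1.67888297e-03]
 [ 1.20647022e-07 -1.76056995e-03 -9.99998450e-01]] 0.08533078133027432
```

View pics/scene0.png

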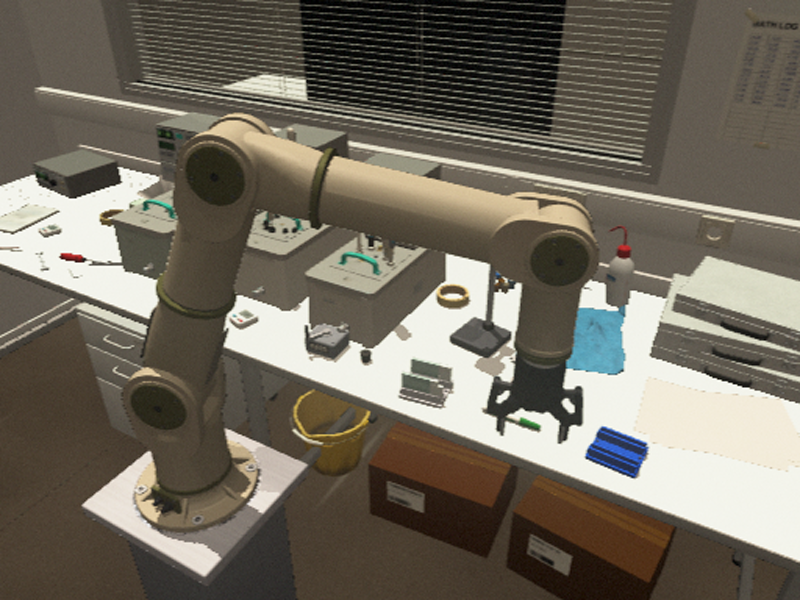

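View pics/top0.png

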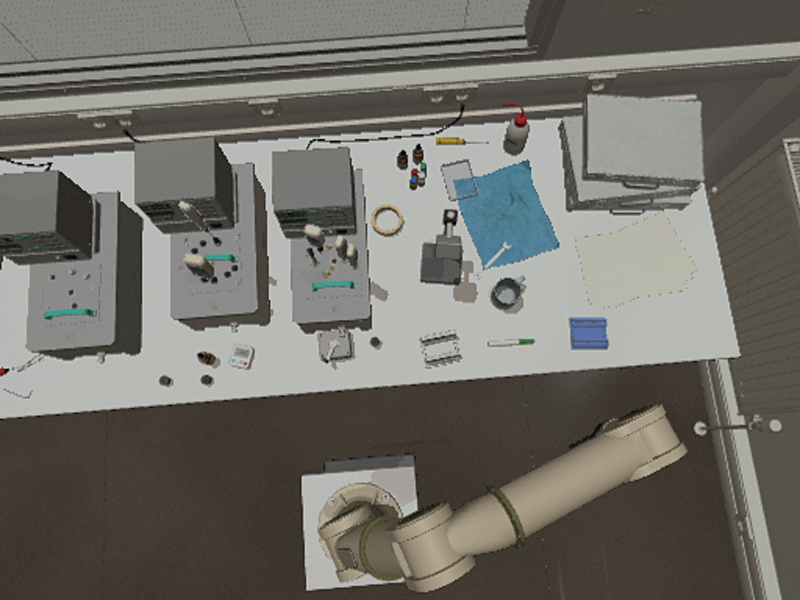

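The top view shows the grey rack with two plates at (440,348), the counter at (336,345), the reader head at (442,250), the mug at (507,292), and the blue look-alike rack at (589,333). I'll use the aluminium rack and enlarge it next.

Run:
```python
from h import *
s=load('scene');t=load('top')
a=cv2.resize(s['img'][195:265,185:305],(800,467),interpolation=cv2.INTER_CUBIC)
cv2.imwrite('pics/c1.png',a)
b=cv2.resize(t['img'][120:240,190:350],(800,600),interpolation=cv2.INTER_CUBIC)
cv2.imwrite('pics/c2.png',b)
P=pts(t)
np.set_printoptions(linewidth=250,precision=3,suppress=True)
# rack region
def show(name,u0,u1,v0,v1,zl,zh):
    R=P[v0:v1,u0:u1].reshape(-1,3); m=(R[:,2]>zl)&(R[:,2]<zh); Q=R[m]
    (c,sz,an)=cv2.minAreaRect((Q[:,:2]*1000).astype(np.float32)); print(name,m.sum(),np.round(c,1),np.round(sz,1),round(an,1),Q[:,2].max())
show('rack',262,302,205,240,.008,.08)
show('rackrail',262,302,205,240,.018,.032)
show('plates',262,302,205,240,.04,.08)
show('counter',198,232,205,236,.03,.048)
show('counterall',198,232,205,236,.01,.1)
show('pinlev',198,232,205,236,.05,.1)
show('reader base',262,302,140,190,.012,.03)
show('head',262,302,120,190,.24,.32)
print(P[0,0],P[235,285])
```

```text
rack 373 [ 475.2 -265.1] [175.  147.7] 81.2 0.07882356550200553
rackrail 96 [ 470.5 -261.1] [ 81.  103.5] 6.7 0.031615977629687375
plates 108 [ 470.6 -262.8] [69.3 97.7] 7.8 0.07882356550200553
counter 283 [506.7  36.1] [148.2  92.5] 88.5 0.04799076311583628
counterall 524 [502.4  38.2] [153.6 108.9] 85.9 0.09984325004173789
pinlev 162 [524.5  24.3] [108.6 137.2] 21.6 0.09984325004173789
reader base 467 [ 743.6 -301.3] [135.4 227.7] 80.3 0.029904635015147507
head 98 [ 706.6 -286.3] [ 59.5 110.2] 83.0 0.31995865425733316
[1.247 0.686 0.603] [ 0.415 -0.275 -0.003]
```

View pics/c1.png

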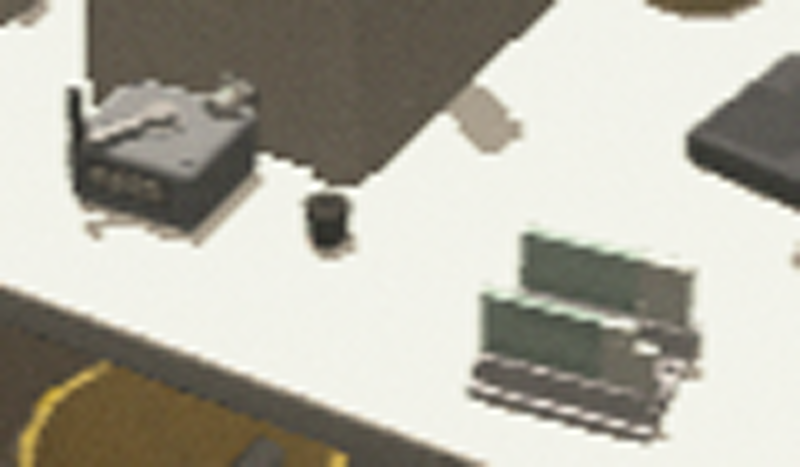

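View pics/c2.png

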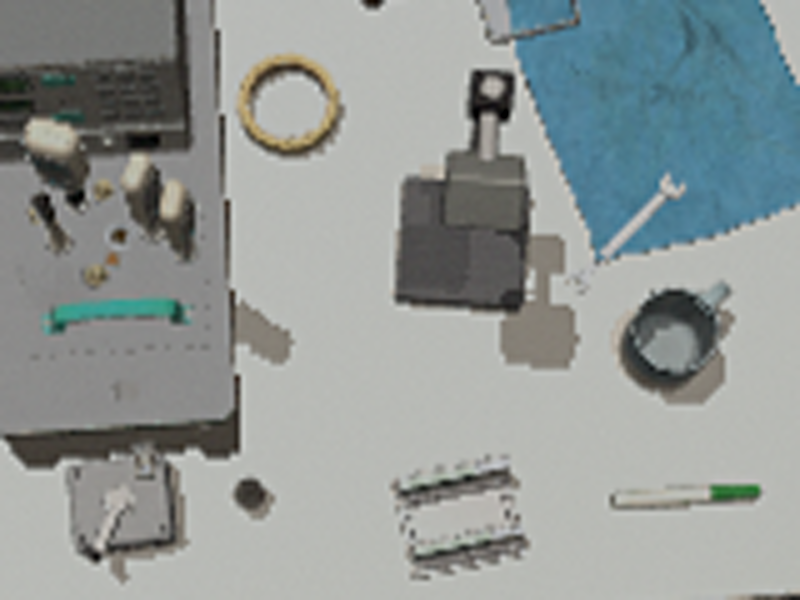

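The front plate, nearer the robot, seems to be notched at its frosted right end (around (650,340) in the crop). I'll confirm with a bigger crop and measure both views.

Run:
```python
from h import *
np.set_printoptions(linewidth=250,precision=4,suppress=True)
s=load('scene');t=load('top')
a=cv2.resize(s['img'][225:265,250:295],(675,600),interpolation=cv2.INTER_CUBIC)
cv2.imwrite('pics/c3.png',a)
PS,PT=pts(s),pts(t)
def box(P,x0,x1,y0,y1,z0,z1):
    R=P.reshape(-1,3); m=(R[:,0]>x0)&(R[:,0]<x1)&(R[:,1]>y0)&(R[:,1]<y1)&(R[:,2]>z0)&(R[:,2]<z1); return R[m]
def rect(n,Q):
    if len(Q)<6: print(n,len(Q));return
    c,sz,an=cv2.minAreaRect((Q[:,:2]*1000).astype(np.float32)); print(n,len(Q),'c',np.round(c,1),'sz',np.round(sz,1),'an',round(an,1),'mean',Q.mean(0))
for n,P in (('S',PS),('T',PT)):
    print(n)
    rect('countertop',box(P,.42,.56,-.05,.12,.038,.049))
    rect('lever+',box(P,.40,.54,-.05,.12,.050,.058))
    rect('pin',box(P,.40,.50,-.05,.14,.060,.1))
    print(box(P,.40,.50,-.05,.14,.060,.1)[:14])
    rect('rails',box(P,.38,.56,-.35,-.18,.020,.029))
    rect('plateN',box(P,.38,.47,-.35,-.18,.035,.07))
    rect('plateF',box(P,.47,.56,-.35,-.18,.035,.07))
    rect('base',box(P,.55,.9,-.42,-.18,.016,.027))
    rect('head',box(P,.55,.9,-.42,-.18,.24,.36))
    rect('post',box(P,.75,.95,-.42,-.18,.30,.36))
    rect('mug',box(P,.55,.72,-.48,-.37,.05,.12))
# top head pixel height map
print((PT[148:170,276:298,2]*1000).astype(int))
```

```text
S
countertop 280 c [509.9  32.2] sz [ 99.9 164.2] an 0.7 mean [0.5163 0.0297 0.0441]
lever+ 54 c [499.6  38.8] sz [37.8 97.9] an 64.6 mean [0.4959 0.0367 0.054 ]
pin 17 c [456.6  59.2] sz [12.   7.7] an 9.5 mean [0.4573 0.0592 0.0778]
[[0.4609 0.0625 0.0889]
 [0.4622 0.0585 0.0895]
 [0.4548 0.0628 0.0877]
 [0.462  0.0638 0.0832]
 [0.4582 0.0558 0.088 ]
 [0.4518 0.0609 0.0854]
 [0.4583 0.0612 0.0815]
 [0.4584 0.0564 0.083 ]
 [0.4565 0.0602 0.0782]
 [0.4566 0.0554 0.0798]
 [0.4603 0.0637 0.0701]
 [0.4585 0.0573 0.0733]
 [0.456  0.0607 0.069 ]
 [0.4585 0.0578 0.0684]]
rails 139 c [ 468.9 -268.8] sz [ 77.6 104.3] an 7.4 mean [ 0.461  -0.2761  0.0252]
plateN 203 c [ 443.7 -270.8] sz [ 16.1 101.5] an 8.2 mean [ 0.4425 -0.27    0.0517]
plateF 201 c [ 501.9 -263.7] sz [ 16.3 100.2] an 6.7 mean [ 0.5021 -0.2648  0.0526]
base 481 c [ 757.9 -251.1] sz [258.9 157.8] an 55.9 mean [ 0.7253 -0.2961  0.0228]
head 0
post 0
mug 5
T
countertop 249 c [507.   38.3] sz [152.8  90.1] an 88.6 mean [0.5047 0.0427 0.0437]
lever+ 55 c [494.   40.4] sz [72.2 77.5] an 15.1 mean [0.497  0.0459 0.0526]
pin 10 c [4
[... 10505 characters left out ...]
13                   21                   27                   20                   26                   17                    5                    4                   -3]
 [                  24                   20                   18                   19                   29                   13                   24                   13                   19                   19                   18
                    21                   24                   32                   21                   27                   26                   17                   29                    0                   -7                    1]]<stdin>:26: RuntimeWarning: invalid value encountered in cast
```

View pics/c3.png

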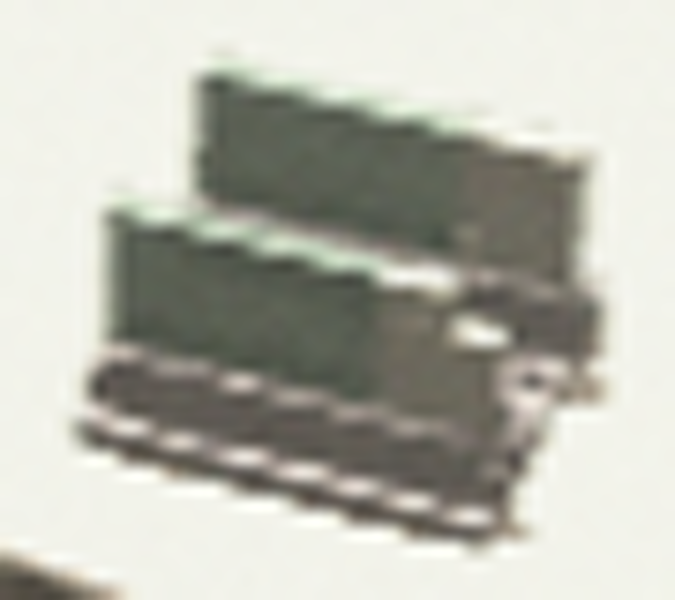

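The crop shows the notch at (480,325), on the top right corner of the front plate at its frosted end. The rear plate, with top right corner at (575,160), is whole. So the front plate is the one meant, with its label on the +x face and its clear end at +y. Lever first.

move_arm(
  commands=[
    [50,59,0,0,0,10,0],
    [100,118,0,0,0,20,0],
    [150,177,0,0,0,30,0],
    [200,236,0,0,0,36,0],
    [242,296,0,0,0,36,0],
  ],
  squeeze=50,
)

```text
t: 0.72
ee_pos: [0.3886, -0.3537, 0.231]
tcp_rot: [[0.593, 0.805, -0.0], [0.805, -0.593, 0.0], [0.0, -0.0, -1.0]]
wrist_force: [0.4, -0.8, -0.1]
width: 0.0
gripper_force: 0.0
```

move_arm(
  commands=[
    [5,80,0,0,0,10,0],
    [10,160,0,0,0,20,0],
    [15,240,0,0,0,30,0],
    [20,320,-20,0,0,36,0],
    [25,410,-60,0,0,36,0],
  ],
)

```text
t: 1.35
ee_pos: [0.4069, -0.0453, 0.2035]
tcp_rot: [[0.007, 1.0, 0.002], [1.0, -0.007, -0.001], [-0.001, 0.002, -1.0]]
wrist_force: [1.5, -0.6, 0.9]
width: -0.0001
gripper_force: 0.0
```

```bash
cat > st.py <<'E'
from h import *
np.set_printoptions(linewidth=200,precision=4,suppress=True)
s=bot.sense()
for k in ('t','joint_pos','ee_pos','tcp_rot','wrist_force','torque','width','gripper_force'): print(k,np.asarray(s[k]).tolist() if k=='t' else np.asarray(s[k]))
E
python3 st.py
```

```text
t 1.35
joint_pos [ 36.3836  -2.9932 -32.9298 110.7601  -1.6683  71.6641   3.6311]
ee_pos [ 0.4069 -0.0453  0.2035]
tcp_rot [[ 0.0066  1.      0.0016]
 [ 1.     -0.0066 -0.0009]
 [-0.0008  0.0016 -1.    ]]
wrist_force [ 1.5492 -0.5937  0.8712]
torque [-0.0334 -0.0858 -0.0123]
width -6.980859655276859e-05
gripper_force 0.0
```

move_arm(
  commands=[
    [20,60,0,0,0,0,0],
    [40,120,-20,0,0,0,0],
    [48,150,-60,0,0,0,0],
    [48,150,-80,0,0,0,0],
    [48,150,-80,0,0,0,0],
  ],
)

```text
t: 1.98
ee_pos: [0.4533, 0.1028, 0.1217]
tcp_rot: [[0.007, 1.0, -0.004], [1.0, -0.007, 0.0], [-0.0, -0.004, -1.0]]
wrist_force: [0.4, -0.6, 0.7]
width: -0.0004
gripper_force: 0.0
```

move_arm(
  commands=[
    [0,0,-30,0,0,0,0],
    [0,0,-58,0,0,0,0],
    [0,-10,-58,0,0,0,0],
    [0,-20,-58,0,0,0,0],
    [0,-30,-58,0,0,0,0],
  ],
)

```text
t: 2.6
ee_pos: [0.4556, 0.0719, 0.0667]
tcp_rot: [[0.009, 1.0, 0.002], [1.0, -0.009, 0.0], [0.0, 0.002, -1.0]]
wrist_force: [-1.8, 2.9, 0.8]
width: 0.0001
gripper_force: 0.8
```

move_arm(
  commands=[
    [-2,-8,0,0,0,0,0],
    [-3,-16,0,0,0,0,0],
    [-4,-24,0,0,0,0,0],
    [-3,-32,0,0,0,0,0],
    [-2,-38,0,0,0,0,0],
  ],
)

```text
t: 3.22
ee_pos: [0.4534, 0.0345, 0.0655]
tcp_rot: [[0.008, 1.0, 0.001], [1.0, -0.008, 0.0], [0.0, 0.001, -1.0]]
wrist_force: [2.3, 2.8, 2.2]
width: 0.0002
gripper_force: 1.6
```

```bash
python3 st.py
python3 - <<'E'
from h import *
c=cam('scene'); cv2.imwrite('pics/l1.png',cv2.resize(c['img'][185:245,180:260],(640,480),interpolation=cv2.INTER_CUBIC))
E
```

```text
t 3.225
joint_pos [ 28.2959  14.5368 -40.7083 114.621   11.5441  54.7548 -18.6809]
ee_pos [0.4534 0.0345 0.0655]
tcp_rot [[ 0.0083  1.      0.0009]
 [ 1.     -0.0083  0.0005]
 [ 0.0005  0.0009 -1.    ]]
wrist_force [2.2762 2.8321 2.1821]
torque [ 0.6898 -0.5232  0.0511]
width 0.00016267643600842172
gripper_force 1.6036898642778397
```

View pics/l1.png

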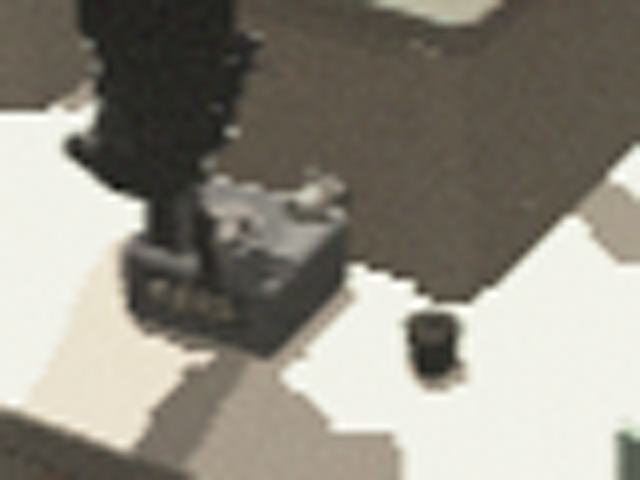

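The picture shows the fingers at (180,240) pushing the pin, at about (207,265), across the window. The lever is partway, so I'll creep on until the stop.

move_arm(
  commands=[
    [0,-3,0,0,0,0,0],
    [1,-6,0,0,0,0,0],
    [1,-8,0,0,0,0,0],
    [1,-10,0,0,0,0,0],
  ],
)

```text
t: 3.78
ee_pos: [0.4546, 0.0265, 0.0656]
tcp_rot: [[0.007, 1.0, 0.002], [1.0, -0.007, 0.002], [0.002, 0.002, -1.0]]
wrist_force: [5.2, 10.9, -0.9]
width: -0.0
gripper_force: 5.8
```

move_arm(
  commands=[
    [0,-2,0,0,0,0,0],
    [0,-3,0,0,0,0,0],
  ],
)

```text
t: 4.03
ee_pos: [0.4548, 0.0259, 0.0656]
tcp_rot: [[0.004, 1.0, 0.002], [1.0, -0.004, 0.005], [0.005, 0.002, -1.0]]
wrist_force: [5.8, 17.7, -3.9]
width: -0.0001
gripper_force: 8.7
```

The force jumped to 18 N with no further travel, so the lever is at its stop. Backing off to let it spring back.

move_arm(
  commands=[
    [-2,30,0,0,0,0,0],
    [-2,60,0,0,0,0,0],
    [-2,85,0,0,0,0,0],
    [-2,85,40,0,0,0,0],
    [-2,85,80,0,0,0,30],
  ],
)

```text
t: 4.65
ee_pos: [0.4504, 0.1063, 0.1453]
tcp_rot: [[0.008, 1.0, -0.004], [1.0, -0.008, -0.001], [-0.001, -0.004, -1.0]]
wrist_force: [-0.0, -0.4, 0.7]
width: 0.0171
gripper_force: 0.0
```

move_arm(
  commands=[
    [-10,-60,20,0,0,0,45],
    [-15,-120,20,0,0,0,45],
    [-15,-180,20,0,0,3,45],
    [-15,-240,20,0,0,6,45],
    [-15,-300,20,0,0,7,45],
  ],
)

```text
t: 5.28
ee_pos: [0.4353, -0.1955, 0.1649]
tcp_rot: [[-0.114, 0.993, -0.002], [0.993, 0.114, -0.0], [-0.0, -0.002, -1.0]]
wrist_force: [1.3, 0.1, -0.1]
width: 0.0383
gripper_force: 0.0
```

```bash
python3 st.py
python3 - <<'E'
from h import *
np.set_printoptions(precision=3,suppress=True)
for n in('scene','top'):
    P=pts(cam(n)).reshape(-1,3); m=(P[:,0]>.42)&(P[:,0]<.50)&(P[:,1]>-.03)&(P[:,1]<.1)&(P[:,2]>.062)&(P[:,2]<.1); print(n,m.sum(),P[m].mean(0))
E
```

```text
t 5.275
joint_pos [ 47.6128   8.4671 -29.6906 105.2855   4.5884  67.5159  22.983 ]
ee_pos [ 0.4353 -0.1955  0.1649]
tcp_rot [[-0.1142  0.9935 -0.002 ]
 [ 0.9935  0.1142 -0.0004]
 [-0.0001 -0.0021 -1.    ]]
wrist_force [ 1.3457  0.1071 -0.1313]
torque [ 0.0498 -0.0644 -0.027 ]
width 0.0382664422926762
gripper_force 0.0
scene 15 [0.458 0.06  0.079]
top 8 [0.459 0.061 0.081]
```

move_arm(
  commands=[
    [2,-45,0,0,0,0.5,45],
    [2,-45,-60,0,0,0.5,45],
    [2,-45,-110,0,0,0.5,45],
    [2,-45,-131,0,0,0.5,45],
    [2,-45,-131,0,0,0.5,45],
  ],
)

```text
t: 6.0
ee_pos: [0.4365, -0.2374, 0.0322]
tcp_rot: [[-0.122, 0.993, -0.005], [0.993, 0.122, 0.003], [0.003, -0.005, -1.0]]
wrist_force: [0.0, -0.8, 1.4]
width: 0.0386
gripper_force: 0.0
```

Run:
```python
from h import *
c=cam('scene'); a=cv2.resize(c['img'][190:270,240:310],(525,600),interpolation=cv2.INTER_CUBIC)
cv2.imwrite('pics/g1.png',a)
```

```text
(no output)
```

View pics/g1.png

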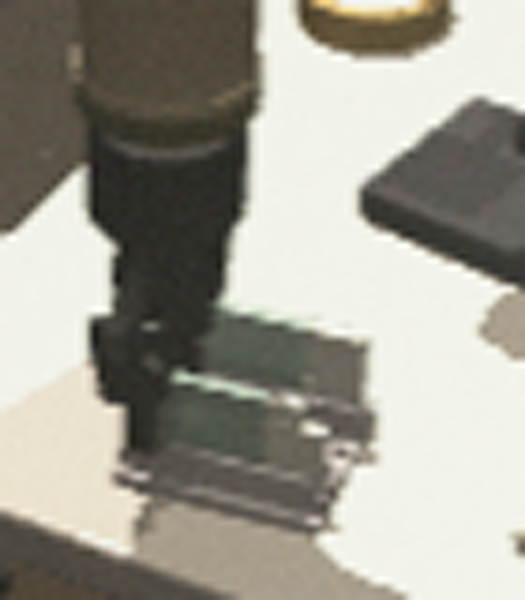

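The fingers straddle the front plate's clear end at (145,440), with the rear plate free. Closing.

move_arm(
  commands=[
    [0,0,1,0,0,0,20],
    [0,0,1,0,0,0,5],
    [0,0,1,0,0,0,5],
    [0,0,1,0,0,0,5],
    [0,0,1,0,0,0,5],
  ],
  squeeze=55,
)

```text
t: 6.68
ee_pos: [0.4398, -0.2388, 0.0368]
tcp_rot: [[-0.122, 0.993, 0.002], [0.993, 0.122, -0.002], [-0.002, 0.002, -1.0]]
wrist_force: [-1.7, 0.6, 5.9]
width: 0.0066
gripper_force: 54.7
```

move_arm(
  commands=[
    [0,0,10,0,0,0,5],
    [0,0,25,0,0,0,5],
    [0,0,45,0,0,0,5],
    [0,0,70,0,0,0,5],
    [0,0,100,0,0,0,5],
  ],
)

```text
t: 7.3
ee_pos: [0.4382, -0.238, 0.1367]
tcp_rot: [[-0.122, 0.993, -0.001], [0.993, 0.122, 0.0], [0.0, -0.001, -1.0]]
wrist_force: [-0.2, -0.2, -0.2]
width: 0.0073
gripper_force: 54.0
```

```bash
python3 st.py
python3 - <<'E'
from h import *
np.set_printoptions(precision=4,suppress=True)
s=bot.sense(); R=np.array(s['tcp_rot']); p=np.array(s['ee_pos'])
# plate in hand: top view & scene view points in tool frame
for n in('scene','top'):
    c=cam(n);P=pts(c); Q=((P-p)@R); m=(abs(Q[...,1])<.012)&(Q[...,0]<-.014)&(Q[...,0]>-.12)&(Q[...,2]>-.04)&(Q[...,2]<.08)
    q=Q[m]; print(n,m.sum(),'x',np.percentile(q[:,0],[1,5,50,99]),'z',np.percentile(q[:,2],[1,5,50,95,99]))
    A=np.c_[q[:,0],q[:,2],np.ones(len(q))]; print('y fit',np.linalg.lstsq(A,q[:,1],rcond=None)[0], q[:,1].mean())
    h=[ (round(a,3),np.round(np.percentile(q[(q[:,0]>a)&(q[:,0]<a+.01),2],[3,97]),4)) for a in np.arange(-.09,-.014,.01) if ((q[:,0]>a)&(q[:,0]<a+.01)).sum()>4]; print(h)
# reader head fit: top surface, tilted planes
P=pts(load('top')).reshape(-1,3)
m=(P[:,0]>.62)&(P[:,0]<.77)&(P[:,1]>-.34)&(P[:,1]<-.24)&(P[:,2]>.29)&(P[:,2]<.36);H=P[m]
for nm,k in(('front-up',1),('back',-1)):
    best=None
    sel=H[(H[:,0]<H[:,0].mean()+.0)] if k==1 else H[(H[:,0]>.735)]
    A=np.c_[sel[:,:2],np.ones(len(sel))]; co=np.linalg.lstsq(A,sel[:,2],rcond=None)[0]; print(nm,len(sel),co, 'n',np.degrees(np.arctan(np.hypot(*co[:2]))),'az',np.degrees(np.arctan2(co[1],co[0])))
print(H.min(0),H.max(0))
E
```

```text
t 7.3
joint_pos [ 49.5833  12.6445 -28.0064 104.4845   6.5362  64.5077  26.3482]
ee_pos [ 0.4382 -0.238   0.1367]
tcp_rot [[-0.1222  0.9925 -0.0008]
 [ 0.9925  0.1222  0.0004]
 [ 0.0005 -0.0007 -1.    ]]
wrist_force [-0.1639 -0.1653 -0.2279]
torque [-0.0462 -0.0038  0.0266]
width 0.0073020105697395605
gripper_force 53.977553844451904
scene 267 x [-0.083  -0.0809 -0.0482 -0.0144] z [-0.0295 -0.0276 -0.0029  0.0238  0.0271]
y fit [-0.0066 -0.0162 -0.0021] -0.001713527132919305
[(np.float64(-0.09), array([-0.0158,  0.0222])), (np.float64(-0.08), array([-0.0176,  0.0258])), (np.float64(-0.07), array([-0.0282,  0.0239])), (np.float64(-0.06), array([-0.0287,  0.0249])), (np.float64(-0.05), array([-0.0279,  0.027 ])), (np.float64(-0.04), array([-0.0275,  0.0219])), (np.float64(-0.03), array([-0.0265,  0.0257])), (np.float64(-0.02), array([-0.029 ,  0.0232]))]Traceback (most recent call last):
  File "<stdin>", line 7, in <module>
    return _quantile_unchecked(
        a, q, axis, out, overwrite_input, method, keepdims, weights)
    return _ureduce(a,
                    func=_quantile_ureduce_func,
    ...<5 lines>...
                    overwrite_input=overwrite_input,
                    method=method)
    r = func(a, **kwargs)
    result = _quantile(arr,
                       quantiles=q,
    ...<2 lines>...
                       out=out,
                       weights=wgt)
    slices_having_nans = np.isnan(arr[-1, ...])
                                  ~~~^^^^^^^^^
IndexError: index -1 is out of bounds for axis 0 with size 0
```

```bash
cat > fit.py <<'E'
from h import *
from scipy.optimize import least_squares
np.set_printoptions(precision=4,suppress=True)
c=load('top');P=pts(c).reshape(-1,3)
m=(P[:,0]>.63)&(P[:,0]<.735)&(P[:,1]>-.35)&(P[:,1]<-.22)&(P[:,2]>.30)&(P[:,2]<.36);H=P[m]
def res(v):
    f=np.array([np.cos(v[1]),np.sin(v[1])]); u=H[:,:2]@f-v[0]
    return np.minimum(.31+u+.0177,.342-(u-.0148))+v[2]-H[:,2]
r=least_squares(res,[.69,0.,0.],loss='soft_l1',f_scale=.004)
u0,y,dz=r.x; f=np.array([np.cos(y),np.sin(y)]);l=np.array([-f[1],f[0]])
U=H[:,:2]@f-u0; L=H[:,:2]@l
print(len(H),'u0',u0,'yaw',np.degrees(y),'dz',dz,'rms',r.fun.std(),'L',np.percentile(L,[0,1,3,50,97,99,100]))
(cc,sz,an)=cv2.minAreaRect((H[:,:2]*1000).astype(np.float32)); print(cc,sz,an)
# base edges
B=P[(P[:,0]>.58)&(P[:,0]<.80)&(P[:,1]>-.40)&(P[:,1]<-.19)&(P[:,2]>.012)&(P[:,2]<.032)]
xs=[];
for yb in np.arange(-.345,-.235,.008):
    q=B[(abs(B[:,1]-yb)<.004)]; q=q[q[:,2]>.013]; xs.append((yb,np.percentile(q[:,0],4)))
xs=np.array(xs); print('base front edge',np.round(xs,3).tolist());
E
python3 fit.py
```

```text
263 u0 0.7040334005428709 yaw -8.954867770762853 dz 0.0009472308102017043 rms 0.006142502994809954 L [-0.2049 -0.2028 -0.2018 -0.1736 -0.1444 -0.1433 -0.143 ]
(692.7549438476562, -284.4624328613281) (60.74411392211914, 84.77909851074219) 83.60456848144531
base front edge [[-0.345, 0.69], [-0.337, 0.664], [-0.329, 0.661], [-0.321, 0.664], [-0.313, 0.661], [-0.305, 0.663], [-0.297, 0.665], [-0.289, 0.67], [-0.281, 0.669], [-0.273, 0.673], [-0.265, 0.674], [-0.257, 0.677], [-0.249, 0.679], [-0.241, 0.678]]
```

```bash
cat > tgt.py <<'E'
from h import *
from scipy.spatial.transform import Rotation as Ro
np.set_printoptions(precision=1,suppress=True)
lab=np.array([-.067,.004,.0025]); y=np.radians(-8.3); O=np.array([.6684,-.2806,.292])
f=np.array([np.cos(y),np.sin(y),0]); u=np.array([0,0,1.]); hx=(f+u)/2**.5; hz=(u-f)/2**.5; hy=np.cross(hz,hx)
Rt=np.c_[hy,hx,-hz]; spot=O-.09*hx; T=spot-Rt@lab
s=bot.sense();R=np.array(s['tcp_rot']);p=np.array(s['ee_pos'])
print('tcp target',T*1000,'shift',(T-p)*1000,'rotvec',Ro.from_matrix(Rt@R.T).as_rotvec(degrees=True))
print('label err mm (head axes)',np.c_[hx,hy,hz].T@((p+R@lab)-spot)*1000,'t',s['t'],'dq',np.abs(s['dq']).max(),'w',s['width']*1000)
print(np.array(s['joint_pos']))
E
python3 tgt.py
```

```text
tcp target [ 610.6 -204.5  227.3] shift [170.   34.5  87.8] rotvec [ -0.3 -44.9 -14.4]
label err mm (head axes) [-167.8  -55.3   39. ] t 7.4 dq 3.1147902864075347 w 6.961028440130419
[ 49.6  12.5 -28.  104.3   6.5  64.5  26.3]
```

move_arm(
  commands=[
    [10,5,30,0,-7,-2,5],
    [20,10,55,0,-14,-4,5],
    [30,15,70,0,-22,-7,5],
    [40,20,80,0,-30,-9,5],
    [60,25,88,0,-37,-12,5],
  ],
)

```text
t: 8.02
ee_pos: [0.498, -0.2138, 0.2239]
tcp_rot: [[0.101, 0.794, 0.6], [0.995, -0.075, -0.068], [-0.009, 0.604, -0.797]]
wrist_force: [1.4, 0.7, -0.9]
width: 0.0068
gripper_force: 54.1
```

```bash
python3 tgt.py
```

```text
tcp target [ 610.6 -204.5  227.3] shift [112.5   9.3   3.4] rotvec [-0.4 -7.9 -2.5]
label err mm (head axes) [-78.  -25.2  73.2] t 8.025 dq 68.16219269884611 w 6.7631308223936655
[ 56.3 -10.  -24.7 123.7 -33.4  35.1  47.5]
```

move_arm(
  commands=[
    [20,2,1,0,-3,-1,5],
    [40,4,2,0,-5,-2,5],
    [60,6,3,0,-8,-2.5,5],
    [80,8,3,0,-8,-2.5,5],
    [80,8,3,0,-8,-2.5,5],
  ],
)

```text
t: 8.65
ee_pos: [0.5793, -0.2041, 0.226]
tcp_rot: [[0.138, 0.701, 0.699], [0.99, -0.104, -0.091], [0.009, 0.705, -0.709]]
wrist_force: [-0.7, 0.8, -1.2]
width: 0.0069
gripper_force: 54.1
```

```bash
python3 tgt.py
```

```text
tcp target [ 610.6 -204.5  227.3] shift [31.3 -0.3  1.3] rotvec [-0.5 -0.1 -0.3]
label err mm (head axes) [-22.9  -4.2  20.3] t 8.65 dq 2.460991567636982 w 6.923320329283522
[ 52.5  -3.4 -28.5 122.4 -38.1  21.   46.3]
```

move_arm(
  commands=[
    [11,0,0,0,0,0,5],
    [22,0,1,0,0,0,5],
    [31,0,1,0,0,0,5],
    [31,0,1,0,0,0,5],
    [31,0,1,0,0,0,5],
  ],
)

```text
t: 9.28
ee_pos: [0.609, -0.2053, 0.2269]
tcp_rot: [[0.141, 0.701, 0.699], [0.99, -0.106, -0.093], [0.008, 0.705, -0.709]]
wrist_force: [0.0, 0.9, -0.6]
width: 0.0069
gripper_force: 54.1
```

```bash
python3 tgt.py
python3 - <<'E'
from h import *
s=cam('scene');t=cam('top')
a=cv2.resize(s['img'][150:260,240:360],(400,367),interpolation=cv2.INTER_CUBIC)
b=cv2.resize(t['img'][130:240,230:350],(400,367),interpolation=cv2.INTER_CUBIC)
cv2.imwrite('pics/f1.png',np.hstack([a,b]))
np.set_printoptions(precision=4,suppress=True)
q=bot.sense();R=np.array(q['tcp_rot']);p=np.array(q['ee_pos'])
for n,c in(('s',s),('t',t)):
    Q=(pts(c)-p)@R; m=(abs(Q[...,1])<.012)&(Q[...,0]<-.016)&(Q[...,0]>-.12)&(Q[...,2]>-.05)&(Q[...,2]<.06); k=Q[m]
    if len(k)<20: print(n,len(k));continue
    A=np.c_[k[:,0],k[:,2],np.ones(len(k))]; print(n,len(k),'x',np.percentile(k[:,0],[2,98]),'z',np.percentile(k[:,2],[2,98]),'yfit',np.linalg.lstsq(A,k[:,1],rcond=None)[0],k[:,1].mean())
E
python3 fit.py
```

```text
tcp target [ 610.6 -204.5  227.3] shift [1.6 0.9 0.4] rotvec [-0.5 -0.1 -0.2]
label err mm (head axes) [-1.5 -1.1  0.2] t 9.275 dq 0.37661657124879605 w 6.852590627461179
[ 51.8   0.4 -30.5 118.9 -30.   19.2  37.8]
s 93 x [-0.0828 -0.0166] z [-0.0352  0.0271] yfit [-0.025  -0.0492 -0.0013] 0.00046551536591676483
t 118 x [-0.075  -0.0178] z [-0.0332  0.0269] yfit [-0.0072  0.0279  0.0008] 0.0010038941459121324
261 u0 0.7034044704390177 yaw -8.629078991903723 dz 0.0009922260140923925 rms 0.006250162921504669 L [-0.2083 -0.2069 -0.2057 -0.1777 -0.1485 -0.1473 -0.1472]
(692.5263671875, -284.3598327636719) (60.54898452758789, 82.08238220214844) 82.84467315673828
base front edge [[-0.345, 0.678], [-0.337, 0.661], [-0.329, 0.663], [-0.321, 0.664], [-0.313, 0.661], [-0.305, 0.672], [-0.297, 0.671], [-0.289, 0.665], [-0.281, 0.673], [-0.273, 0.676], [-0.265, 0.677], [-0.257, 0.687], [-0.249, 0.678], [-0.241, 0.679]]
```

View pics/f1.png

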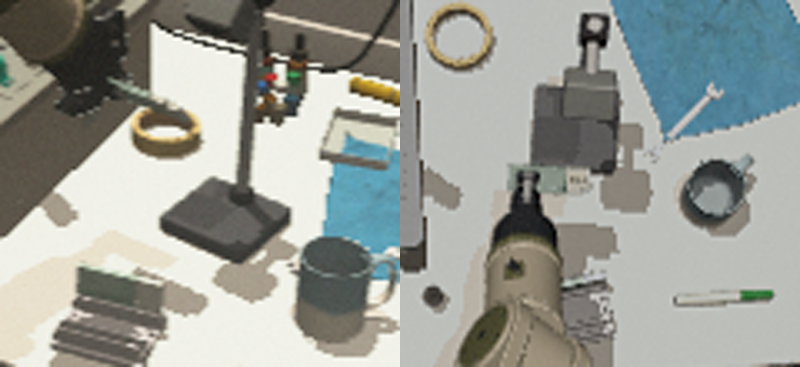

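Run:
```python
from h import *
np.set_printoptions(precision=1,suppress=True)
c=load('top');q=bot.sense();R=np.array(q['tcp_rot']);p=np.array(q['ee_pos'])
P=pts(c);Q=(P-p)@R
f=192/np.tan(np.radians(float(c['vfov'])/2))
w=p+R@np.array([-.067,.004,.0025]); k=np.asarray(c['orientation']).T@(w-c['position']); print('label pred px',k[:2]/k[2]*f+[c['cx'],c['cy']])
g=c['img'].astype(int).sum(2)//3; print(g[178:190,262:292]); print((Q[178:190,276:292,0]*1000).round())
cv2.imwrite('pics/f2.png',cv2.resize(c['img'][165:200,255:300],(720,560),interpolation=cv2.INTER_CUBIC))
```

```text
label pred px [284.  182.5]
[[186 185 187 188 187 185 178 100  87  91  88  91  91  92  89  93  94  80
   81  78  92  95  93  92  92  92  90  93  90  54]
 [157 144 160 162 161 139 143  97  92  96  74  89  98  97 103  95  96  97
  106  97  97  96  97  91  92  90  91  93  55  50]
 [172 138 136 131 129 135 136 128 127 131 134 131 131 134 145 117 115 118
  151 132 132 134 135 122 130  71  78  83  51  49]
 [172 139 136  89  57 106 107  97  78 103 138 136 136 133 133 133 135 141
  172 174 174 174 175 173 183  72  39  45  50  33]
 [174 141 117  55  52 108 117 103  48  25 139 139 138 137 138 139 138 131
  174 167 171 170 176 168 181 135 132 134 137  87]
 [170 141 122  43  20  75  91  73  32  36 140 141 137 137 137 140 137 128
  174 105 137 132 170 133 173 193 194 197 193 141]
 [147 139 117  52  30 132 150  97  36  86 139 138 138 137 139 139 141 108
  173 124 144 117 148 121 163 184 192 194 135 126]
 [145 137 120  78  69 142 142 101  67 131 140 137 141 140 142 135 137 105
  172 175 169 165 174 174 155 147 188 194 135 128]
 [143 128 109  34   5 141 144  80  58 152 141 135 142 151 154 125 114  6
[... 941 characters left out ...]
  -38.  -42.  -46.  -50.  -55.  -59.  -63.  -67.  -71.  -75.  -97.
  -102. -106. -110. -115.]
 [ -34.  -38.  -43.  -47.  -50.  -55.  -59.  -63.  -67.  -71.  -75.  -96.
  -101. -106. -111. -116.]
 [ -34.  -39.  -42.  -46.  -50.  -54.  -58.  -62.  -67.  -71.  -75.  -98.
  -102. -106. -111. -117.]
 [ -34.  -38.  -42.   nan  -50.  -54.  -58.  -62.  -67.  -71.  -75.  -97.
  -102. -106. -111. -116.]
 [ -34.  -38.  -43.  -46.  -50.  -55.  -58.  -62.  -83.  -89.  -92.  -98.
  -103. -106. -112. -116.]
 [ -46.  -51.  -43.  -47.  -51.  -54.  -59.  -63.  -84.  -89.  -93.  -98.
  -102. -107. -111. -116.]
 [ -46.  -51.  -56.  -61.  -65.  -70.  -74.  -79.  -84.  -89.  -94.  -98.
  -103. -108. -112. -116.]]
```

View pics/f2.png

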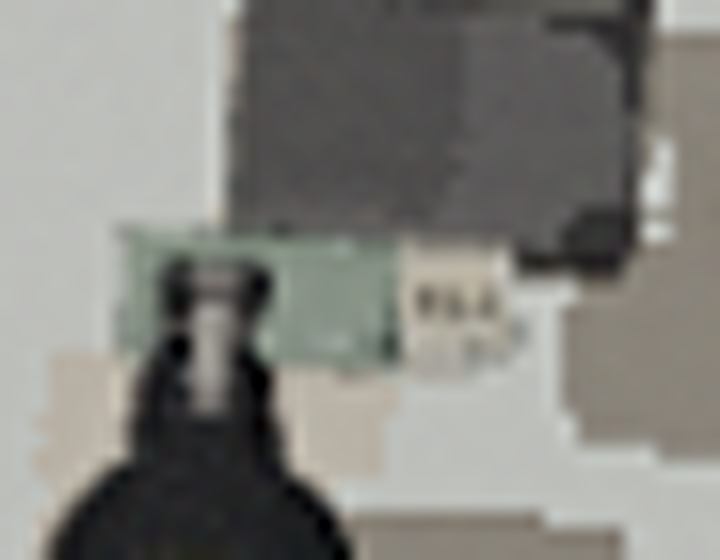

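The enlarged top view shows the label bars at (460,305), facing up towards the reader. The frosted end spans 400–515 and the fingers are on the clear end at (215,280). I'll make a final 1–2 mm trim, settle, and hand in.

move_arm(
  commands=[
    [1.5,-1.5,0.5,0,0,0,5],
    [1.5,-1.5,0.5,0,0,0,5],
    [1.5,-1.5,0.5,0,0,0,5],
    [1.5,-1.5,0.5,0,0,0,5],
    [1.5,-1.5,0.5,0,0,0,5],
  ],
)

```text
t: 10.0
ee_pos: [0.6113, -0.2067, 0.2277]
tcp_rot: [[0.14, 0.701, 0.699], [0.99, -0.105, -0.093], [0.008, 0.705, -0.709]]
wrist_force: [-0.5, -0.1, -1.2]
width: 0.0068
gripper_force: 54.1
```

move_arm(
  commands=[
    [0,0,0,0,0,0,5],
    [0,0,0,0,0,0,5],
    [0,0,0,0,0,0,5],
    [0,0,0,0,0,0,5],
  ],
)

```text
t: 10.5
ee_pos: [0.6113, -0.2067, 0.2277]
tcp_rot: [[0.14, 0.701, 0.699], [0.99, -0.105, -0.093], [0.008, 0.705, -0.709]]
wrist_force: [0.4, -0.5, -1.2]
width: 0.0068
gripper_force: 54.1
```

```bash
python3 tgt.py; python3 -c "
from bench import bot
print(bot.job_done())"
```

```text
tcp target [ 610.6 -204.5  227.3] shift [-0.7  2.3 -0.4] rotvec [-0.5 -0.1 -0.2]
label err mm (head axes) [ 0.9 -2.1 -1. ] t 10.5 dq 0.07435790446122312 w 6.778419246306436
[ 51.8   0.7 -30.5 118.6 -29.6  19.2  37.6]
the job is handed in; nothing more can be done
None
```

I handed the job in at about 10.5 s: I pushed the counter lever to its stop and it sprang back, and the arm is holding the notched plate still by its clear end, label up and square to the reader about 9 cm from the window (within 2–3 mm by my measurements).

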